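# Fit the flat beater to the upturned mixer and hold it home

### The arm

A 6-joint arm with a two-finger parallel gripper is mounted at the origin on the work surface. World frame = base frame: x ahead of the robot, y to its left, z up, the work surface at z = 0. Lengths are in m, angles in rad, forces in N, time in s.
With the tool pointing down it reaches from about 0.25 to 0.775 m from the base axis. Payload 4 kg.
Tool frame: the origin (TCP) lies midway between the tips of the shut fingers; the grasp point (between the pads) lies 19 mm behind it; z points along the fingers, x is the direction in which the jaws open and shut, and the axes are right-handed (so a half turn about z gives the same grasp; the last joint's range is limited). The gripper opens to 94 mm and grips with 3 to 60 N. Pads are 16 mm wide; open, the fingers measure 119 mm over their backs; the gripper's body (75 mm by 177 mm) begins 78 mm behind the grasp point.
Start: joints at [-1.377, 0.087, 1.371, -0, 1.684, -0.103], TCP at [0.161, -0.526, 0.206] pointing down, gripper open.
Joint ranges: [-3.1, 3.1], [-0.76, 2.03], [0.27, 2.55], [-1.08, 4.22], [0.17, 2.65], [-2.57, 2.57]. Speed limits (rad/s): [2.79, 2.79, 3.14, 3.14, 3.14, 3.14].

### API

Orientations are given as [roll, pitch, yaw] about the fixed x, y, z axes, in that order (R = Rz(yaw) Ry(pitch) Rx(roll)).
In Python, from bench import robot gives the robot as it stands.
- The arm moves only by the shell command python3 -m handwheel 'ROWS'. ROWS is a JSON object of lists of equal length, an entry for each row: "delta_pos": the shift along the tool's x, y, z in mm, a list of three; "rotation": the turn, a rotation vector about the tool's x, y, z in rad, a list of three; "claw": the closure, from -1 (fully open) to 1 (shut). In form: {"delta_pos": [[tx, ty, tz], ...], "rotation": [[wx, wy, wz], ...], "claw": [claw, ...]}. A call has exactly 8 rows; each row shifts and turns the commanded pose from where the row before left it, along the tool's axes as they then stand; what a row does not reach is not made up. A row lasts 1/8 s, in which the tool goes at most 62.5 mm and 10.7 degrees, less where a joint would pass 70% of its speed; a pose out of reach is approached as far as the arm can. A call with a gripper value outside its range is refused whole. The fingers move at their own pace and stop on an object; the grip force is fixed at half the most. Time passes only in rows, so rows that do not move let the fingers close, or fill a call up. It gives the time, the measured TCP pose, the force and the opening at its end, in the units of the state.
- robot.get_obs(): the state, without advancing time (a new reading comes with each control period).
- robot.snapshot(name): name is "side" or "top" or "wrist"; returns a dict with "color" (480x640x3 uint8, red, green, blue), "intrinsics" (3x3 intrinsics, pixels), "k1" (the pictures are not rectified: a ray, as slopes to the right and down, at radius r is drawn at 1 + k1 r^2 times it, then the intrinsics apply), "eye" and "rotation" of the camera in the world. Camera axes: x right, y down, z forward; pixel columns grow to the right and rows downward; lengths in m; the calibration is good to about 2 mm. A picture is of the moment at which its call begins. There is no depth.
- robot.close_job(): hands the job in, once; it reports no verdict.
The state is a dict: "time": time; "joint_positions": joint angles; "qvel": joint speeds; "joint_torque": joint torques, N m; "tool_pos": TCP position; "ee_rot": TCP orientation; "wrist_force": force on the tool from outside, world axes, zero at the start; "wrist_torque": the same for the moment, N m; "width": finger opening in m.
Only numpy, scipy, OpenCV 4.12 (cv2) and the standard library are available. Lean on these libraries where they do the work, as an engineer would, in place of code of your own. Each camera call takes 0.05 s, during which the arm holds its last target.

### The job

Pull the flat beater up out of its snap-in storage dock and fit it, stem down, into the drive socket that faces up on the upturned hand mixer: turn it until its splines mesh with the slots and slide it fully home, with the collar flush on the socket's rim. Finish while still gripping the beater and pressing it down against the ejector spring, so that I can lock it; do not let go. Leave the dough hook in its dock and the other things on the bench where they are.

Things in the scene. Friction and masses are not known exactly. Their poses are not given: they have to be found in the camera images.
- beater: loose flat beater, 0.2 kg, grey metal, stem down in its green dock: an open flat frame, 64 mm wide (x), 12 mm thick (y), 98 mm high above the underside of its collar, with a middle rib 20 mm wide (x) and 12 mm thick (y) from 20 to 98 mm up. Origin: on the stem's axis at the collar's underside; z up, away from the stem; x in the plane of the frame, y square to it.
- beater_grip (a point): where to grip the beater: on its middle rib, 80 mm above the collar's underside and 18 mm below the top edge; axes as beater. Grip across the 12 mm thickness, fingers closing along y.
- beater_collar (a point): centre of the underside of the beater's collar (44 mm across, 5 mm thick); axes as beater. The stem below it: two crossed splines along x and y, each 18 mm over the ends, 5 mm thick, down to 28 mm; a smaller lead-in (14 by 3 mm) to 31 mm; a round-ended pilot pin, 5 mm diameter, to 37 mm. It is the same every quarter turn: it meshes in four positions.
- socket (a point): rim centre of the drive socket, a grey tower 47 mm across, rim 120 mm above the bench; z up; x and y along its crossed slots, as four red rim marks show. A funnel narrows from 37 to 21 mm diameter in the top 10 mm; below, white splines leave a cross slot (21 mm over the ends, 7.4 mm wide), 24 mm deep. It hardly turns (0.4 N m): turn the beater. Home: beater_collar lies at this point.
- ejector (a joint): sprung ejector inside the socket, m pressed down: 0 at rest, 0.011 to 0.012 with the beater fully home. The pilot pin meets it with the collar 12 mm above the rim, where the splines are already 6 mm into the slots; it pushes up with 3 N there and 8.4 N at home, and lifts the beater if it is let go.
- mixer: white hand mixer lying upside down in a wooden cradle fixed to the bench; origin on the bench right under the socket's centre; the 190 by 90 mm body reaches from 57 mm in front (-x) to 133 mm behind (+x) the socket, 75 mm high; x along its length, z up.
- dock_beater: green dock of the flat beater, fixed: a 60 by 60 mm block, 45 mm high, on a 75 mm grey foot, with a cross-shaped hole; the collar rests on its top. Origin on the bench at its centre, x and y along the hole's arms, z up. Sprung balls snap into notches of the stem: a straight upward pull of about 7 to 12 N frees it within 10 mm, and the stem is clear after 37 mm.
- dough_hook: spiral dough hook standing in a second, alike green dock; not to be disturbed. About 90 mm high above its collar, 45 mm across. Origin at the underside of its collar, z up.
- pie_tin: black empty pie tin, 220 mm across, 32 mm high, origin at the centre of its underside; leave alone
- jar: glass jar with yellow cap, 72 mm across, 110 mm high, origin at the centre of its underside; leave alone
- bottle: amber bottle, 60 mm across, 190 mm high, origin at the centre of its underside; leave alone
- cup: white mug, 80 mm across, 85 mm high, origin at the centre of its underside; leave alone
- scraper: wooden-handled spatula lying flat, 240 mm long along its x, origin at its underside; leave alone
- egg_tray: empty grey-brown egg tray, 210 by 210 mm, 38 mm high, origin at the centre of its underside; leave alone
Things that resemble listed ones, but are neither listed nor needed, are in the scene too. Leave any blue or brown look-alike of the dock_beater alone. Leave any pink look-alike of the mixer alone.

How it is judged:
On the way, in this order (a step that is already met when the one before it is completed fails the run):
1. the flat beater has been pulled clear of its dock by the fingers (z of beater_collar in the frame of dock_beater above 0.085 m and contact force between the fingers and beater above 1 N), for 0.1 s.
2. the splines have meshed: the held beater's stem is upright in the socket and has started to press the ejector (horizontal distance between beater_collar and socket below 0.004 m and (angle between the x axis of beater_collar and the x axis of socket, either way round below 0.2 rad or angle between the x axis of beater_collar and the y axis of socket, either way round below 0.2 rad) and angle between the z axis of beater_collar and the z axis of socket, either way round below 0.1 rad and z of beater_collar in the frame of socket below 0.0115 m and contact force between the fingers and beater above 1 N), for 0.1 s.
At the end, for the whole second after the job is handed in: Beater meshed in the socket (0.2 rad, upright within 0.1 rad, axis within 4 mm), collar within 2.5 mm of the rim, ejector pressed 8 mm or more, fingers gripping it with over 1 N through the last second; dough hook within 20 mm and other things within 40 mm of their starts (horizontal distance between beater_collar and socket below 0.004 m and (angle between the x axis of beater_collar and the x axis of socket, either way round below 0.2 rad or angle between the x axis of beater_collar and the y axis of socket, either way round below 0.2 rad) and angle between the z axis of beater_collar and the z axis of socket, either way round below 0.1 rad and z of beater_collar in the frame of socket below 0.0025 m and value of joint ejector above 0.008 m and contact force between the fingers and beater above 1 N and height (world z) of beater_collar above 0.115 m and distance of dough_hook from where it was at the start of the episode below 0.02 m and distance of each of pie_tin, jar, bottle, cup, scraper, egg_tray from where it was at the start of the episode below 0.04 m); the arm keeps its last pose, push and grip.
It fails at once if the dough hook is disturbed by more than 20 mm (distance of dough_hook from where it was at the start of the episode above 0.02 m).
It fails at once if another thing on the bench is pushed more than 40 mm (distance of any of pie_tin, jar, bottle, cup, scraper, egg_tray from where it was at the start of the episode above 0.04 m).
It also fails if it takes over 42 s, if anything falls off the work surface, if the arm or the gripper's body presses on something with over 40 N, if the wrist force passes 120 N, or if a joint passes its speed limit or range.

## Working session

There is one attempt and no reset: what is moved stays moved. The work goes in short steps, Python scripts to look and compute and a shell command to move; the robot and the scene stay as the last step left them, time stands still between calls to the robot, and variables do not carry over. Pictures are saved under pics/ and viewed, and the job is handed in when it is done.

```bash
mkdir -p pics; ls
cat > h.py <<'E'
import numpy as np, cv2
from bench import robot
def snap(n,f):
    s=robot.snapshot(n); cv2.imwrite(f'pics/{f}.png',s['color'][:,:,::-1]); np.savez(f'{f}.npz',**{k:np.array(v) for k,v in s.items()}); return s
def load(f): return dict(np.load(f+'.npz'))
def rays(s,uv):
    K=s['intrinsics'];k1=float(s['k1']);R=np.array(s['rotation'])
    uv=np.atleast_2d(np.array(uv,float))
    D=np.array([k1,0,0,0,0])
    p=cv2.undistortPoints(uv.reshape(-1,1,2),np.array(K,float),D).reshape(-1,2)
    d=np.c_[p,np.ones(len(p))]
    return d@R.T
def onz(s,uv,z):
    d=rays(s,uv);e=np.array(s['eye']);return e+d*((z-e[2])/d[:,2])[:,None]
def proj(s,P):
    R=np.array(s['rotation']);c=(np.atleast_2d(P)-s['eye'])@R;p=c[:,:2]/c[:,2:]
    p=p*(1+float(s['k1'])*(p**2).sum(1))[:,None];K=np.array(s['intrinsics']);return np.c_[p,np.ones(len(p))]@K.T[:,:2]
E
python3 - <<'E'
from h import *
for n in['side','top','wrist']:
    s=snap(n,n+'0');print(n,s['eye'],np.array(s['rotation']).round(3).tolist(),s['intrinsics'],s['k1'])
print(robot.get_obs())
E
```

```text
pics
side [ 0.01137366 -1.02146176  0.98101853] [-2.228, -0.004, -0.503] [[494.70657218   0.         324.88214716]
 [  0.         494.70657218 233.66915246]
 [  0.           0.           1.        ]] -0.09055496283358112
top [ 0.20259017 -0.00507901  1.88948097] [-2.943, -0.0, -1.582] [[533.04407      0.         312.15016826]
 [  0.         533.04407    236.54643777]
 [  0.           0.           1.        ]] -0.1571235473680842
wrist [ 0.22730984 -0.5045195   0.38419368] [2.896, 0.002, -1.275] [[375.26006121   0.         320.23896029]
 [  0.         375.26006121 238.85581091]
 [  0.           0.           1.        ]] -0.0669700394557943
{'time': 0.15, 'joint_positions': array([-1.37707531e+00,  8.77869281e-02,  1.37189080e+00,  1.78084031e-05,
        1.68359888e+00, -1.03099192e-01]), 'qvel': array([-0.00020399, -0.0015977 , -0.00318266,  0.00096732,  0.00035276,
       -0.00127479]), 'joint_torque': array([ 1.66318448e-03, -3.40644479e+01, -3.02793002e+01,  7.17136078e-02,
        3.05178808e-02, -1.21556996e-04]), 'tool_pos': array([ 0.16078568, -0.52553669,  0.2045804 ]), 'ee_rot': array([-3.14140174e+00,  1.67318643e-03, -1.27397396e+00]), 'wrist_force': array([-0.42304928,  0.84474515,  0.05491268]), 'wrist_torque': array([0.02067994, 0.00877672, 0.0214701 ]), 'width': 0.09395196177156928}
```

```bash
python3 - <<'E'
s=open('h.py').read()
s=s.replace("import numpy as np, cv2","import numpy as np, cv2\nfrom scipy.spatial.transform import Rotation as Ro\ndef RM(s): return Ro.from_euler('xyz',np.array(s['rotation'])).as_matrix()").replace("np.array(s['rotation']);uv","RM(s);uv").replace("R=np.array(s['rotation'])","R=RM(s)")
open('h.py','w').write(s)
E
grep -n RM h.py
```

```text
3:def RM(s): return Ro.from_euler('xyz',np.array(s['rotation'])).as_matrix()
9:    K=s['intrinsics'];k1=float(s['k1']);R=RM(s)
18:    R=RM(s);c=(np.atleast_2d(P)-s['eye'])@R;p=c[:,:2]/c[:,2:]
```

View pics/top0.png

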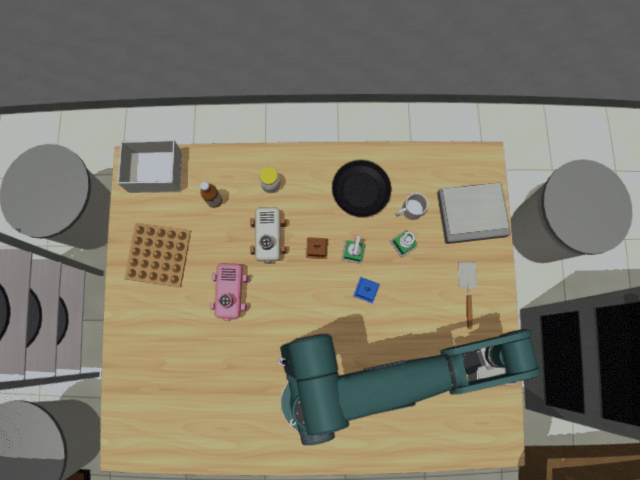

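View pics/side0.png

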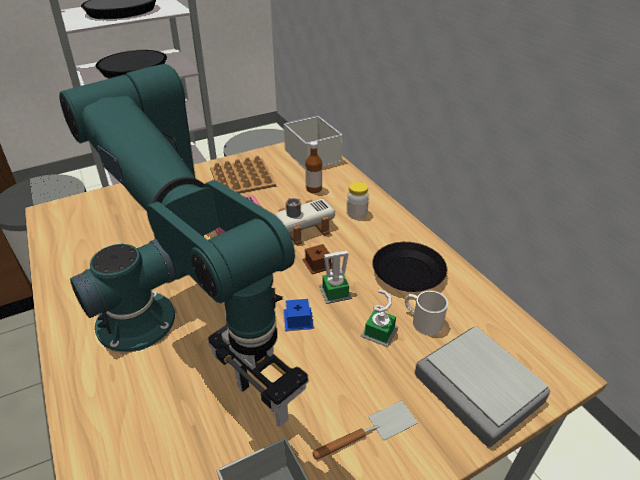

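View pics/wrist0.png

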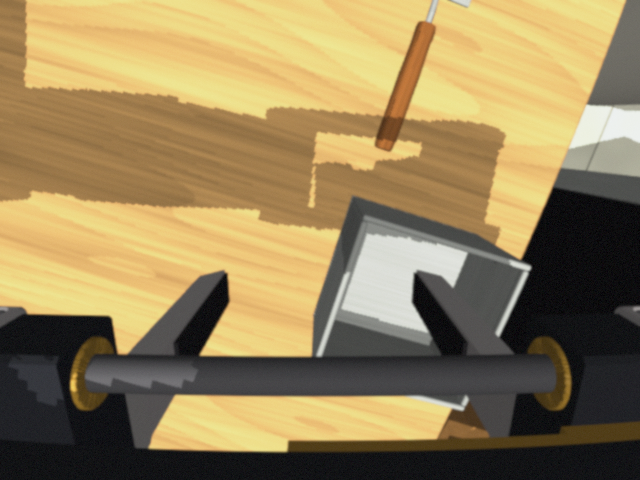

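The top view shows the beater's green dock at about (354,250), the dough hook at (405,243), and the white mixer's socket at (267,242). The pink mixer and the blue and brown docks are decoys.

Run:
```python
from h import *
s=load('top0');h=cv2.cvtColor(s['color'],cv2.COLOR_RGB2HSV)
m=cv2.inRange(h,(45,100,40),(80,255,255))
n,l,st,c=cv2.connectedComponentsWithStats(m)
for i in range(1,n):
    if st[i,4]>60:
        pts=np.argwhere(l==i)[:,::-1].astype(np.float32)
        r=cv2.minAreaRect(onz(s,pts,.045)[:,:2].astype(np.float32)*1000)
        print(st[i],c[i],onz(s,c[i],.045),r)
print('socket',onz(s,(267,242),.12))
side=load('side0')
print('beatertop side',proj(side,onz(s,(354,250),.045)))
for n in['side0','top0']:
    im=load(n)['color'][:,:,::-1]
    a=im[200:300,230:430] if n=='top0' else im[190:340,260:410]
    cv2.imwrite(f'pics/{n}c.png',cv2.resize(a,None,fx=4,fy=4,interpolation=cv2.INTER_CUBIC))
```

```text
[394 233  23  21 124] [402.56451613 244.80645161] [[ 0.54080102 -0.32938123  0.045     ]] ((551.2815551757812, -337.4335632324219), (58.96528244018555, 65.26353454589844), 32.767852783203125)
[345 241  19  20 145] [353.62068966 251.69655172] [[ 0.51830489 -0.15517647  0.045     ]] ((523.5869140625, -156.20367431640625), (58.692115783691406, 63.873661041259766), 77.50777435302734)
socket [[0.54212822 0.1430544  0.12      ]]
beatertop side [[335.21720384 279.68024392]]
```

View pics/top0c.png

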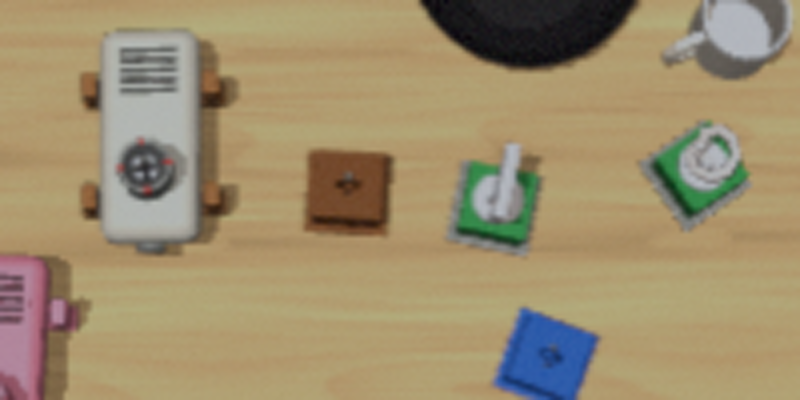

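View pics/side0c.png

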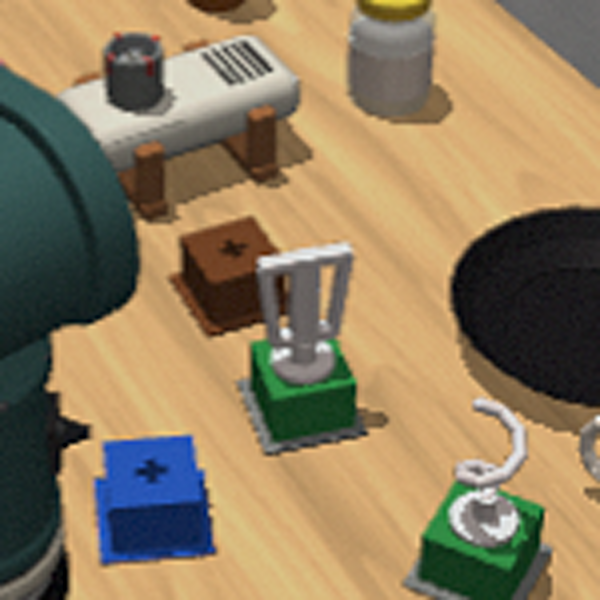

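```bash
python3 -m handwheel '{"delta_pos": [[-30,-48,-12],[-35,-48,-12],[-35,-48,-12],[-35,-48,-12],[-35,-48,-12],[-35,-48,-12],[-35,-48,-12],[-35,-48,-12]], "rotation": [[0,0,0],[0,0,0],[0,0,0],[0,0,0],[0,0,0],[0,0,0],[0,0,0],[0,0,0]], "claw": [-1,-1,-1,-1,-1,-1,-1,-1]}'
python3 -m handwheel '{"delta_pos": [[-35,-50,0],[0,0,0],[0,0,0],[0,0,0],[0,0,0],[0,0,0],[0,0,0],[0,0,0]], "rotation": [[0,0,0],[0,0,0.17],[0,0,0.17],[0,0,0.17],[0,0,0],[0,0,0],[0,0,0],[0,0,0]], "claw": [-1,-1,-1,-1,-1,-1,-1,-1]}'
python3 - <<'E'
from h import *
s=snap('wrist','w1');print(s['eye'])
E
```

```text
time: 1.15
tool_pos: [0.4484, -0.1489, 0.3017]
ee_rot: [3.142, -0.0, -1.274]
wrist_force: [1.7, -0.7, -0.0]
width: 0.0942
time: 2.15
tool_pos: [0.4852, -0.1027, 0.3015]
ee_rot: [-3.142, -0.0, -1.784]
wrist_force: [-0.3, -0.7, -0.3]
width: 0.094
[ 0.55316011 -0.11697819  0.48122761]
```

View pics/w1.png

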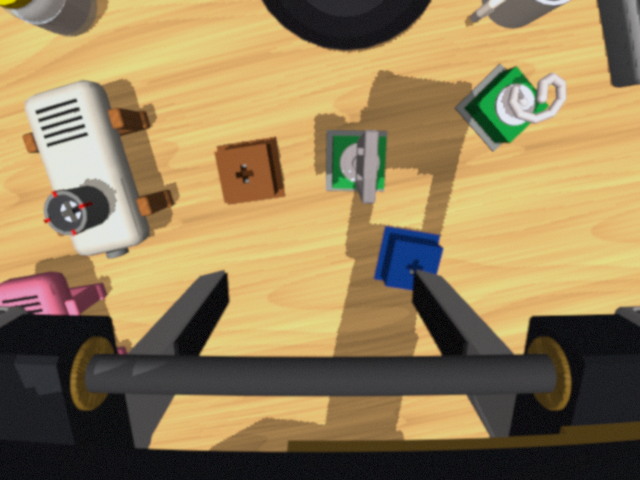

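The wrist view shows the beater's top bar at (370,131)–(369,202), the white mixer's socket at (70,212) with red marks, and the decoys.

Run:
```python
from h import *
s=load('w1');im=s['color'][:,:,::-1]
a=im[115:220,310:410];b=im[170:250,30:130]
cv2.imwrite('pics/w1a.png',cv2.resize(a,None,fx=5,fy=5,interpolation=cv2.INTER_CUBIC))
cv2.imwrite('pics/w1b.png',cv2.resize(b,None,fx=6,fy=6,interpolation=cv2.INTER_CUBIC))
h=cv2.cvtColor(s['color'],cv2.COLOR_RGB2HSV)
m=cv2.inRange(h,(45,100,40),(80,255,255));m[:,430:]=0
p=np.argwhere(m>0)[:,::-1].astype(np.float32)
r=cv2.minAreaRect(onz(s,p,.045)[:,:2].astype(np.float32)*1000);print(r)
r1=cv2.inRange(h,(0,150,90),(6,255,255))|cv2.inRange(h,(172,150,90),(180,255,255));r1[:,130:]=0;r1[:170]=0;r1[250:]=0
n,l,st,c=cv2.connectedComponentsWithStats(r1)
for i in range(1,n):print(st[i],c[i].round(1),onz(s,c[i],.12)[0].round(4))
```

```text
((525.3555297851562, -155.6151885986328), (60.85078430175781, 58.763153076171875), 77.85881042480469)
[ 52 191   5   6  19] [ 54.2 193.7] [0.5667 0.1526 0.12  ]
[ 78 204   8   5  25] [ 81.5 205.7] [0.5487 0.1285 0.12  ]
[ 45 218   5   4  15] [ 47.2 219.7] [0.5434 0.1701 0.12  ]
[ 72 229   4   6  16] [ 73.4 231.7] [0.5255 0.1467 0.12  ]
```

View pics/w1a.png

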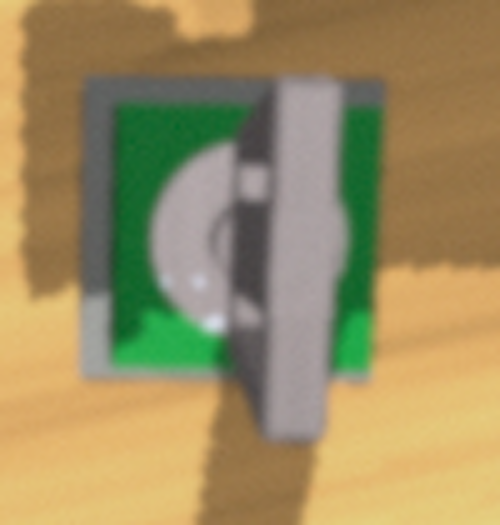

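View pics/w1b.png

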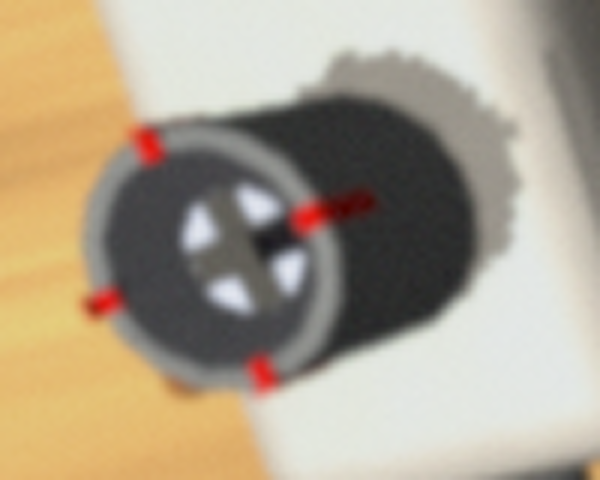

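Run:
```python
from h import *
s=load('w1')
q=np.array([[278,80],[342,80],[325,437],[265,437]])/5+[310,115]-0.4
P=onz(s,q,.143)[:,:2];print(P.round(4))
c=P.mean(0);a=(P[0]+P[1]-P[2]-P[3])/2;print(c,np.linalg.norm(a),np.degrees(np.arctan2(a[1],a[0])))
m=np.array([[148,146],[310,217],[262,374],[104,303]])/6+[30,170]-0.4
M=onz(s,m,.12)[:,:2];print(M.round(4),M.mean(0))
a=M[0]-M[2];b=M[3]-M[1];print(np.linalg.norm(a),np.linalg.norm(b),np.degrees(np.arctan2(a[1],a[0])),np.degrees(np.arctan2(b[1],b[0])))
```

```text
[[ 0.5572 -0.1578]
 [ 0.5549 -0.1687]
 [ 0.4937 -0.1544]
 [ 0.496  -0.1437]]
[ 0.52544886 -0.15616754] 0.0628225198217874 -13.025319392028406
[[0.5664 0.1525]
 [0.5488 0.1287]
 [0.5252 0.1469]
 [0.5431 0.1705]] [0.54586582 0.14967095]
0.04154105969811895 0.042164097006252635 7.7588458622848995 97.74310286962977
```

```bash
python3 -m handwheel '{"delta_pos": [[20,-25,0],[23.5,-25.5,0],[0,0,40],[0,0,40],[0,0,22],[0,0,0],[0,0,0],[0,0,0]], "rotation": [[0,0,0.005],[0,0,0],[0,0,0],[0,0,0],[0,0,0],[0,0,0],[0,0,0],[0,0,0]], "claw": [-1,-1,-1,-1,-1,-1,-1,-1]}'
python3 - <<'E'
from h import *
s=snap('wrist','w2');print(s['eye']);print(robot.get_obs()['tool_pos'])
E
```

```text
time: 3.2
tool_pos: [0.5261, -0.1562, 0.2014]
ee_rot: [-3.138, -0.001, -1.789]
wrist_force: [-0.2, -0.0, 1.1]
width: 0.0938
[ 0.5934083  -0.17068062  0.38141672]
[ 0.52595177 -0.15619248  0.20121347]
```

View pics/w2.png

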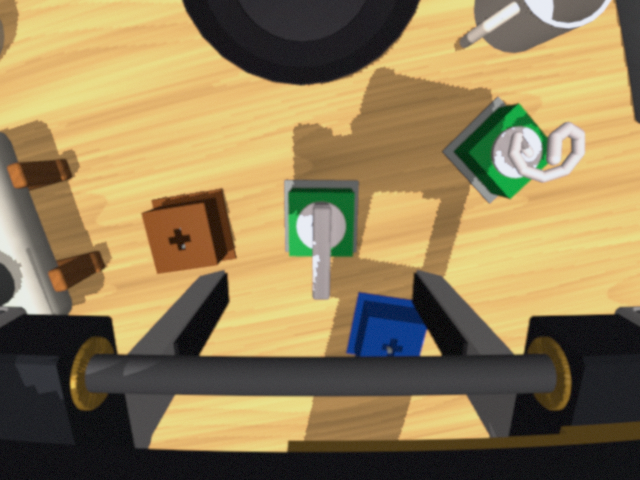

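The bar spans (322,205)–(320,298), centred between the fingertips (226 and 414). I'll check it once in numbers.

Run:
```python
from h import *
s=load('w2');im=s['color'][:,:,::-1]
cv2.imwrite('pics/w2a.png',cv2.resize(im[190:310,270:370],None,fx=5,fy=5,interpolation=cv2.INTER_CUBIC))
h=cv2.cvtColor(s['color'],cv2.COLOR_RGB2HSV)
m=cv2.inRange(h,(45,100,40),(80,255,255));m[:,400:]=0
p=np.argwhere(m>0)[:,::-1].astype(np.float32)
print(cv2.minAreaRect(onz(s,p,.045)[:,:2].astype(np.float32)*1000))
```

```text
((526.9594116210938, -156.57232666015625), (59.2589111328125, 63.52659606933594), 77.10831451416016)
```

View pics/w2a.png

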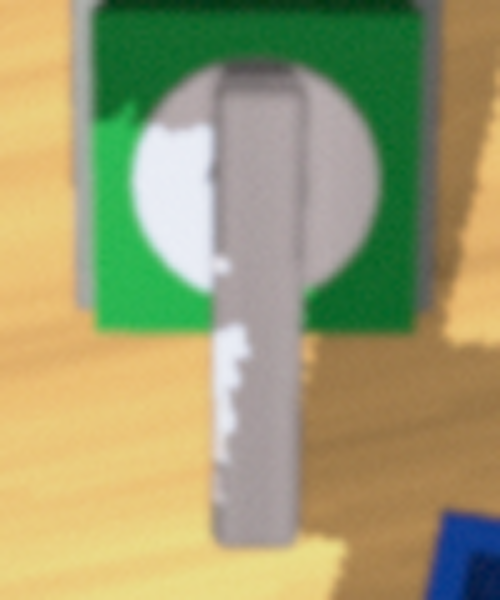

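Run:
```python
from h import *
s=load('w2')
q=np.array([[218,91],[305,91],[297,547],[213,547]])/5+[270,190]-0.4
P=onz(s,q,.143)[:,:2];c=P.mean(0);a=(P[0]+P[1]-P[2]-P[3])/2;print(c,np.linalg.norm(a),np.degrees(np.arctan2(a[1],a[0])))
t=robot.get_obs();d=c-t['tool_pos'][:2];y=t['ee_rot'][2];print(d@[np.cos(y),np.sin(y)],d@[np.sin(y),-np.cos(y)],np.degrees(y))
```

```text
[ 0.52518579 -0.156176  ] 0.0628185231455195 -13.293668689123587
0.00014968471987857748 0.0007513995367681053 -102.49917774517687
```

```bash
python3 -m handwheel '{"delta_pos": [[0,0.5,20],[0,0,30],[0,0,30],[0,0,15],[0,0,0],[0,0,0],[0,0,0],[0,0,0]], "rotation": [[0,0,0.01],[0,0,0],[0,0,0],[0,0,0],[0,0,0],[0,0,0],[0,0,0],[0,0,0]], "claw": [-1,-1,-1,-1,-1,-1,1,1]}'
python3 -m handwheel '{"delta_pos": [[0,0,0],[0,0,0],[0,0,0],[0,0,0],[0,0,0],[0,0,0],[0,0,0],[0,0,0]], "rotation": [[0,0,0],[0,0,0],[0,0,0],[0,0,0],[0,0,0],[0,0,0],[0,0,0],[0,0,0]], "claw": [1,1,1,1,1,1,1,1]}'
```

```text
time: 4.25
tool_pos: [0.5253, -0.156, 0.1055]
ee_rot: [-3.14, -0.0, -1.799]
wrist_force: [-0.7, 0.5, 0.1]
width: 0.0773
time: 5.25
tool_pos: [0.5247, -0.1559, 0.1044]
ee_rot: [3.142, -0.0, -1.799]
wrist_force: [0.2, 0.2, -1.7]
width: 0.0118
```

Gripped, with the opening at 11.8 mm. Now the straight pull.

```bash
python3 -m handwheel '{"delta_pos": [[0,0,-4],[0,0,-5],[0,0,-6],[0,0,-8],[0,0,-10],[0,0,-12],[0,0,-15],[0,0,0]], "rotation": [[0,0,0],[0,0,0],[0,0,0],[0,0,0],[0,0,0],[0,0,0],[0,0,0],[0,0,0]], "claw": [1,1,1,1,1,1,1,1]}'
python3 - <<'E'
from h import *
s=snap('side','s3');snap('wrist','w3');print(robot.get_obs()['tool_pos'],robot.get_obs()['wrist_force'])
E
```

```text
time: 6.25
tool_pos: [0.5259, -0.1562, 0.1669]
ee_rot: [-3.137, -0.001, -1.799]
wrist_force: [0.1, 0.6, -0.4]
width: 0.0119
[ 0.52478556 -0.15581701  0.16470124] [ 0.06049736 -0.02011376 -1.98858623]
```

View pics/s3.png

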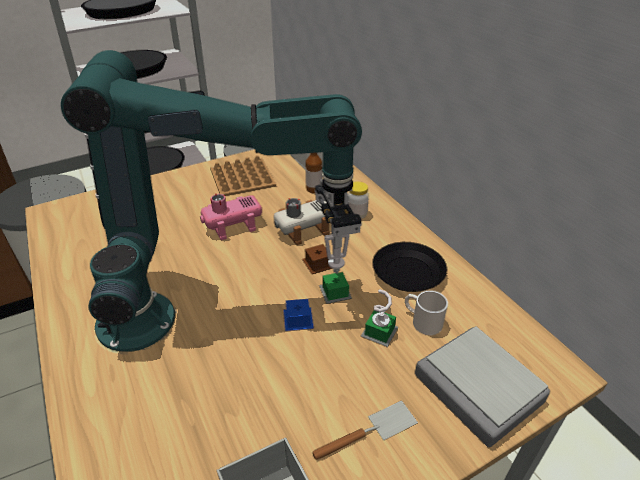

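View pics/w3.png

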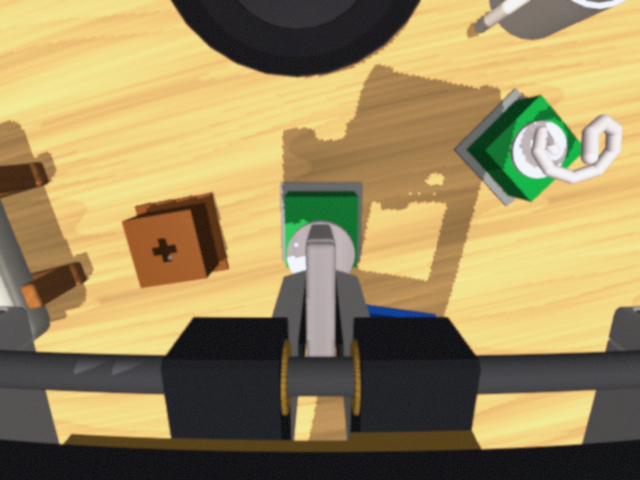

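```bash
python3 -m handwheel '{"delta_pos": [[0,0,-35],[0,0,-45],[-30,5,-15],[-45,6,0],[-50,7,0],[-50,7,0],[-45,6,0],[-24,4,0]], "rotation": [[0,0,0],[0,0,0],[0,0,0],[0,0,0],[0,0,0],[0,0,0],[0,0,0],[0,0,0]], "claw": [1,1,1,1,1,1,1,1]}'
python3 -m handwheel '{"delta_pos": [[0,0,0],[0,0,0],[0,0,0],[0,0,0],[0,0,0],[0,0,0],[0,0,0],[0,0,0]], "rotation": [[0,0,-0.1],[0,0,-0.1],[0,0,-0.1],[0,0,-0.064],[0,0,0],[0,0,0],[0,0,0],[0,0,0]], "claw": [1,1,1,1,1,1,1,1]}'
python3 - <<'E'
from h import *
s=snap('wrist','w4');snap('side','s4');o=robot.get_obs();print(s['eye'],o['tool_pos'],o['ee_rot'])
E
```

```text
time: 7.35
tool_pos: [0.5454, 0.0922, 0.2583]
ee_rot: [3.14, -0.0, -1.796]
wrist_force: [-0.0, -0.3, -2.0]
width: 0.0119
time: 8.35
tool_pos: [0.5458, 0.0898, 0.2594]
ee_rot: [3.142, -0.0, -1.435]
wrist_force: [-0.0, 0.5, -1.7]
width: 0.0117
[0.6147732  0.09997015 0.43917135] [0.54582814 0.08981346 0.25947982] [-3.14156165e+00 -9.77107308e-05 -1.43515342e+00]
```

View pics/w4.png

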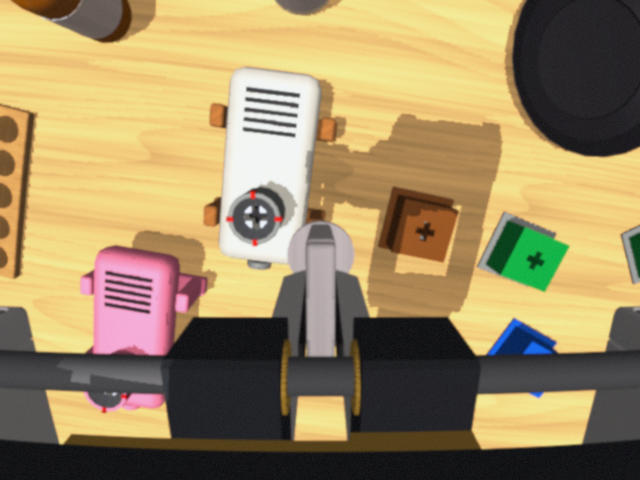

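View pics/s4.png

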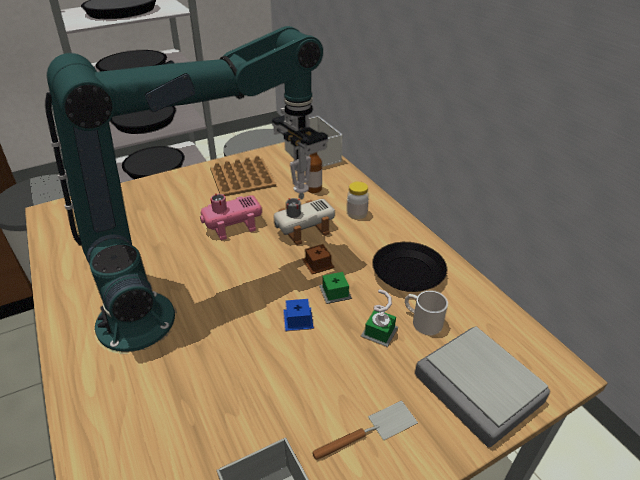

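The beater is held upright over the bench, with its collar at (321,253). The socket is at (255,217), its marks square to the image.

Run:
```python
from h import *
s=load('w4');im=s['color'][:,:,::-1]
h=cv2.cvtColor(s['color'],cv2.COLOR_RGB2HSV)
r1=cv2.inRange(h,(0,150,90),(6,255,255))|cv2.inRange(h,(172,150,90),(180,255,255));r1[:,310:]=0;r1[:170]=0;r1[260:]=0;r1[:,:215]=0
n,l,st,c=cv2.connectedComponentsWithStats(r1)
for i in range(1,n):print(st[i],c[i].round(1),onz(s,c[i],.12)[0].round(4))
cv2.imwrite('pics/w4a.png',cv2.resize(im[180:250,215:295],None,fx=7,fy=7,interpolation=cv2.INTER_CUBIC))
cv2.imwrite('pics/w4b.png',cv2.resize(im[210:370,270:370],None,fx=5,fy=3.7,interpolation=cv2.INTER_CUBIC))
```

```text
[250 190   6   9  36] [252.6 194.1] [0.5669 0.1518 0.12  ]
[227 217   7   4  24] [229.8 218.6] [0.543  0.1695 0.12  ]
[274 217   9   5  32] [278.2 218.5] [0.5487 0.1277 0.12  ]
[253 239   4   6  22] [254.5 241.7] [0.5252 0.1462 0.12  ]
```

View pics/w4a.png

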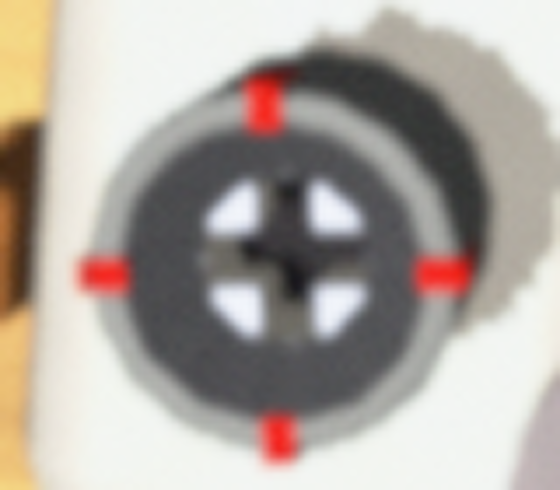

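View pics/w4b.png

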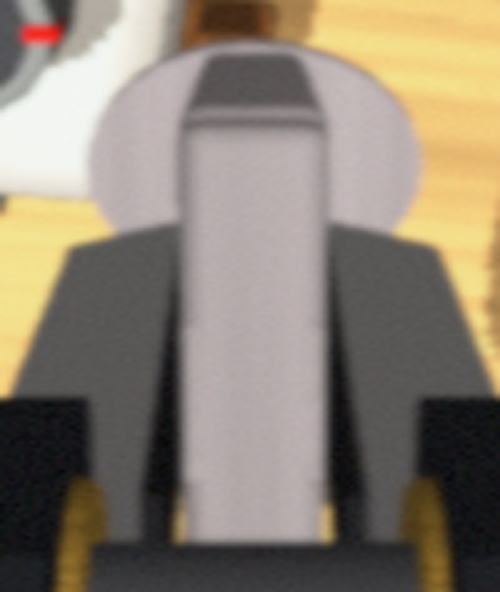

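Run:
```python
from h import *
s=load('w4')
m=np.array([[265,104],[443,275],[280,438],[105,275]])/7+[215,180]-0.43
M=onz(s,m,.12)[:,:2];C=M.mean(0)
a=M[0]-M[2];b=M[3]-M[1];print(C,np.linalg.norm(a),np.linalg.norm(b),np.degrees(np.arctan2(a[1],a[0])),np.degrees(np.arctan2(b[1],b[0]))-90)
T=np.array([.5458,.0898]);y=-1.4352;tx=np.array([np.cos(y),np.sin(y)]);ty=np.array([np.sin(y),-np.cos(y)])
zc=.2595-.0594+.005
e=onz(s,[[270+90/5-.4,210+160/3.7-.4],[270+418/5-.4,210+160/3.7-.4],[270+254/5-.4,210+42/3.7-.4]],zc)[:,:2]-T
print('collar edges in tool',e@tx,e@ty)
top=onz(s,[[270+187/5-.4,210+120/3.7-.4],[270+327/5-.4,210+120/3.7-.4]],.2595-.0594+.098)[:,:2]-T
print('bar front corners',top@tx,top@ty)
d=C-T;print('move',d@tx,d@ty)
```

```text
[0.54563338 0.14890901] 0.0421026975662618 0.04206109519053806 7.845604294707537 7.637252276821485
collar edges in tool [-0.02199487  0.02061052 -0.00067397] [-0.00175693 -0.00171373 -0.02283028]
bar front corners [-0.00591714  0.00495802] [-0.03312211 -0.03311111]
move -0.05858896345665867 -0.007825330400486708
```

```bash
python3 -m handwheel '{"delta_pos": [[-20,-3,0],[-25,-3,0],[-13,-1,0],[0,0,0],[0,0,14],[0,0,14],[0,0,0],[0,0,0]], "rotation": [[0,0,0],[0,0,0],[0,0,0],[0,0,0],[0,0,0],[0,0,0],[0,0,0],[0,0,0]], "claw": [1,1,1,1,1,1,1,1]}'
python3 - <<'E'
from h import *
s=snap('wrist','w5');t=snap('side','s5');o=robot.get_obs();print(s['eye'],o['tool_pos'],o['ee_rot'],o['wrist_force'])
a=s['color'][190:350,260:380,::-1];b=t['color'][140:240,240:360,::-1]
cv2.imwrite('pics/c5.png',np.hstack([cv2.resize(a,(400,533)),cv2.resize(b,(400,533))]))
E
```

```text
time: 9.45
tool_pos: [0.5449, 0.1478, 0.2312]
ee_rot: [3.141, -0.0, -1.436]
wrist_force: [-0.4, -0.4, -1.3]
width: 0.0116
[0.61391132 0.15800445 0.41096296] [0.54520779 0.14804188 0.23202978] [-3.14053065e+00 -7.22597053e-05 -1.43536206e+00] [ 0.66871592 -0.28992182 -1.63372941]
```

View pics/c5.png

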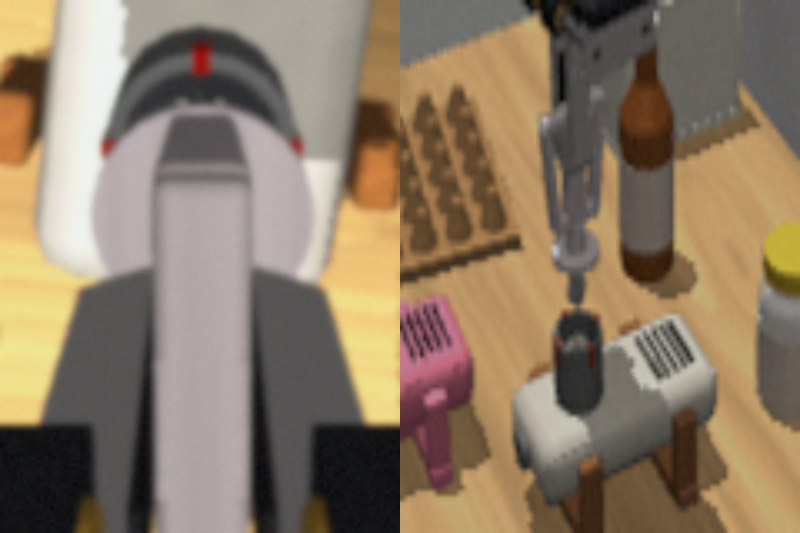

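The beater lines up with the socket's marks in the wrist view (marks' mid column 202, bar 203), and the side view agrees. Lowering to just above the ejector contact.

```bash
python3 -m handwheel '{"delta_pos": [[0,0,6],[0,0,6],[0,0,6],[0,0,5],[0,0,5],[0,0,5],[0,0,4],[0,0,0]], "rotation": [[0,0,0],[0,0,0],[0,0,0],[0,0,0],[0,0,0],[0,0,0],[0,0,0],[0,0,0]], "claw": [1,1,1,1,1,1,1,1]}'
```

```text
time: 10.55
tool_pos: [0.5447, 0.1482, 0.194]
ee_rot: [3.141, -0.0, -1.435]
wrist_force: [-0.5, 0.8, -1.7]
width: 0.0122
```

```bash
python3 -m handwheel '{"delta_pos": [[0,0,2],[0,0,2],[0,0,2],[0,0,2],[0,0,2],[0,0,2],[0,0,2],[0,0,1]], "rotation": [[0,0,0],[0,0,0],[0,0,0],[0,0,0],[0,0,0],[0,0,0],[0,0,0],[0,0,0]], "claw": [1,1,1,1,1,1,1,1]}'
```

```text
time: 11.55
tool_pos: [0.5452, 0.1482, 0.18]
ee_rot: [-3.14, -0.0, -1.435]
wrist_force: [-1.3, -0.8, 6.1]
width: 0.0123
```

```bash
python3 -m handwheel '{"delta_pos": [[0,0,1],[0,0,0],[0,0,0],[0,0,0],[0,0,1],[0,0,0],[0,0,0],[0,0,0]], "rotation": [[0,0,0],[0,0,0],[0,0,0],[0,0,0],[0,0,0],[0,0,0],[0,0,0],[0,0,0]], "claw": [1,1,1,1,1,1,1,1]}'
python3 - <<'E'
from h import *
s=snap('wrist','w6');t=snap('side','s6')
for i in range(4):
    o=robot.get_obs();print(o['tool_pos'],o['ee_rot'],o['wrist_force'],o['width'])
a=s['color'][190:350,260:380,::-1];b=t['color'][140:240,240:360,::-1]
cv2.imwrite('pics/c6.png',np.hstack([cv2.resize(a,(400,533)),cv2.resize(b,(400,533))]))
E
```

```text
time: 12.55
tool_pos: [0.5452, 0.1483, 0.1793]
ee_rot: [-3.139, -0.0, -1.435]
wrist_force: [-2.5, 0.3, 8.7]
width: 0.0118
[0.54522411 0.1482765  0.17930195] [-3.13954085e+00 -5.78277196e-05 -1.43496912e+00] [-2.25029187 -1.05294269  9.47421249] 0.011952308792079692
[0.54522411 0.1482765  0.17930195] [-3.13954085e+00 -5.78277196e-05 -1.43496912e+00] [-2.25029187 -1.05294269  9.47421249] 0.011952308792079692
[0.54522411 0.1482765  0.17930195] [-3.13954085e+00 -5.78277196e-05 -1.43496912e+00] [-2.25029187 -1.05294269  9.47421249] 0.011952308792079692
[0.54522411 0.1482765  0.17930195] [-3.13954085e+00 -5.78277196e-05 -1.43496912e+00] [-2.25029187 -1.05294269  9.47421249] 0.011952308792079692
```

View pics/c6.png

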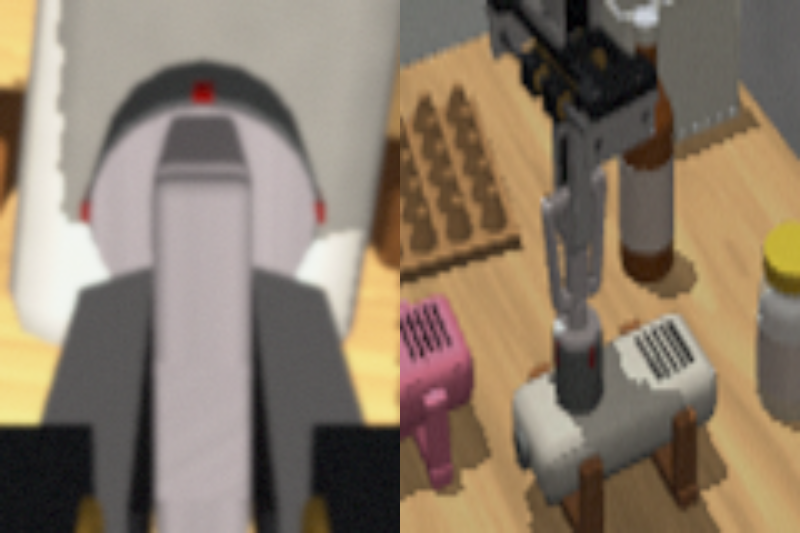

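```bash
python3 -m handwheel '{"delta_pos": [[0,0,1],[0,0,0],[0,0,0],[0,0,0],[0,0,1],[0,0,0],[0,0,0],[0,0,0]], "rotation": [[0,0,0],[0,0,0],[0,0,0],[0,0,0],[0,0,0],[0,0,0],[0,0,0],[0,0,0]], "claw": [1,1,1,1,1,1,1,1]}'
python3 -m handwheel '{"delta_pos": [[0,0,0],[0,0,0],[0,0,0],[0,0,0],[0,0,0],[0,0,0],[0,0,0],[0,0,0]], "rotation": [[0,0,0],[0,0,0],[0,0,0],[0,0,0],[0,0,0],[0,0,0],[0,0,0],[0,0,0]], "claw": [1,1,1,1,1,1,1,1]}'
```

```text
time: 13.65
tool_pos: [0.5453, 0.1483, 0.1792]
ee_rot: [-3.138, -0.0, -1.435]
wrist_force: [-4.1, -0.5, 14.5]
width: 0.0116
time: 14.65
tool_pos: [0.5453, 0.1482, 0.1793]
ee_rot: [-3.138, -0.0, -1.435]
wrist_force: [-5.0, -0.1, 15.3]
width: 0.0118
```

Two more mm of push raised the force by about 6 N while the height stayed at 0.1793 m, and home is 0.1794 m. So the collar is seated on the rim, and I'm handing in.

Run:
```python
from h import *
s=snap('top','t7');a=load('top0')
print(robot.get_obs()['wrist_force'],robot.get_obs()['width'])
print(robot.close_job())
```

```text
[-4.47510042 -0.9404597  14.45502452] 0.011870146952576866
the job is handed in; nothing more can be done
None
```

View pics/t7.png

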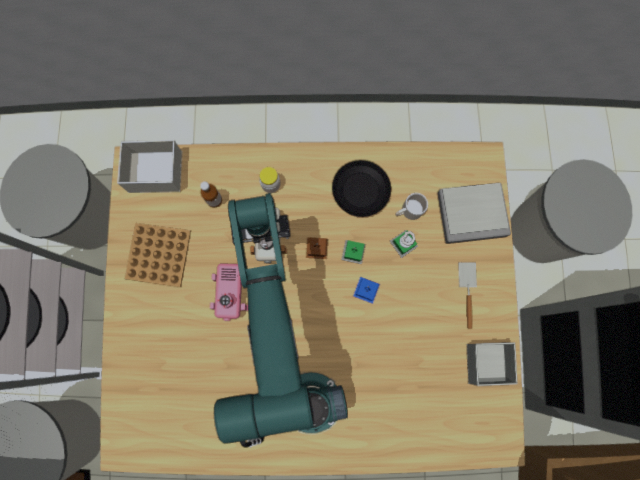

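The flat beater is out of its dock and seated in the white mixer's socket. It is still gripped and pressed down against the ejector. I handed the job in at about 14.7 s; no verdict is reported.

- **Pull:** I lifted it straight up out of the green dock, and the side and wrist views showed it clear of the dock.
- **Fit:** I turned it about 21° to match the red rim marks and lowered it. The splines went in without any side force showing. The commanded angle agreed with the marks to within about 0.2°.
- **Seating:** The tool stopped at 0.1793 m, and full home works out to 0.1794 m, so the collar is on the rim by that reckoning. A further 2 mm of push raised the force by about 6 N to 15 N without moving it down. The ejector's travel can't be read directly, so I inferred it from that height and force.
- **Grip:** The finger opening stayed at 11.9 mm, close to the 12 mm thickness of the rib.
- **Other things:** In the last top view the dough hook and the other items look where they were at the start. I compared that by eye, not by measurement.
- **Disagreements:** The first top-view fix of the socket was about 7 mm off the wrist-camera fixes, which agreed with each other to about 1 mm. I used the wrist ones. A small sideways force of about 5 N remained at the end.

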